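Clear the tray sealer's front and hold its carriage out at the mark

ROBOT

A 7-joint arm with a two-finger parallel gripper is mounted at the origin on the work surface. World frame = base frame: x ahead of the robot, y to its left, z up, the work surface at z = 0. Lengths are in m, angles in rad, forces in N, time in s.
With the tool pointing down it reaches from about 0.4 to 0.875 m from the base axis. Payload 19.3 kg.
Tool frame: the origin (TCP) lies at the very end of the fingers, on their centre line; the grasp point (between the pads) lies 19 mm behind it; z points along the fingers, y is the line along which they close (so a half turn about z gives the same grasp; the last joint's range is limited). The gripper opens to 85 mm and grips with 20 to 120 N. Pads are 22 mm wide; open, the fingers measure 114 mm over their backs; the gripper's body (76 mm by 85 mm) begins 54 mm behind the grasp point. The pads swing forward as they close: fully open they stand 13 mm farther back than shut.
Start: joints at [-1.36, 0.521, -0.036, 1.599, 0.021, 1.021, -0.113], TCP at [0.173, 0.601, 0.231] pointing down, gripper open.
Joint ranges: [-2.91, 2.91], [-0.3, 2.13], [-1.5, 1.42], [0.17, 2.43], [-1.26, 4.41], [0.16, 1.93], [-2.52, 2.52]. Speed limits (rad/s): [1.89, 1.89, 2.39, 2.39, 3.01, 3.01, 3.01].

INTERFACE

Orientations are given as a unit quaternion [w, x, y, z].
In Python, from rig import r gives the robot as it stands.
- The arm moves only by the tool arm_command, never from a script. Its arguments are lists of equal length, an entry for each row: "translation": the shift along the tool's x, y, z in mm, a list of three; "turn": the turn, a rotation vector about the tool's x, y, z in degrees, a list of three. A call has 1 to 12 rows; each row is the pose to reach, as a shift and turn from the pose commanded when the call began, along the tool's axes at that moment; what a row does not reach only later rows make up. A row lasts 1/10 s, in which the tool goes at most 50 mm and 8.59 degrees, less where a joint would pass 70% of its speed; a pose out of reach is approached as far as the arm can. A call with a gripper value outside its range is refused whole. "claw" is the closure, from -1 (fully open) to 1 (shut), so that 0 is half open, set as the call begins (left out, the last holds). The fingers move at their own pace and stop on an object; the grip force is fixed at half the most. Time passes only in rows, so rows that repeat a pose let the fingers close. It gives the time, the measured TCP pose, the force, the opening and the grip force at its end, in the units of the state.
- r.observe(): the state, without advancing time (a new reading comes with each control period).
- r.grab_frame(name): name is "scene" or "top" or "wrist"; returns the picture (384x512x3 uint8, red, green, blue); there is no depth.
- r.get_calibration(name): a dict with "K" (3x3 intrinsics, pixels), "R" (3x3) and "t" (3): a world point X has camera coordinates R X + t. Camera axes: x right, y down, z forward; pixel columns grow to the right and rows downward; lengths in m; the calibration is good to about 2 mm. The wrist camera is an equidistant fisheye: a pixel r from the principal point sees the ray r / f radians off the axis. A picture is of the moment at which its call begins: read the wrist's pose just before it. get_calibration takes no time and is no camera call; for the wrist camera it gives the pose at the moment of the call.
- r.close_job(): hands the job in; it is judged then, once.
The state is a dict: "time": time; "joint_positions": joint angles; "joint_vel": joint speeds; "tau": joint torques, N m; "ee_pos": TCP position; "eef_rot": TCP orientation; "ft_force": force on the tool from outside, world axes, zero at the start; "wrist_torque": the same for the moment, N m; "grip_width": finger opening in m; "finger_force": force on a finger pad.
Only numpy, scipy, OpenCV 4.12 (cv2) and the standard library are available. Lean on these libraries where they do the work, as an engineer would, in place of code of your own. Each camera call takes 0.05 s, during which the arm holds its last target. There are 200 camera calls.

TASK

Two sealed packs lie in the way in front of the tray sealer: stack them, kept level, squarely on the pack that lies on the grey board, one on top of the other, leaving that bottom pack where it is. Only then pull the sealer's spring-return carriage out by its black handle until its pointer is level with the upright mark on the side rail, and finish while still holding it there, since it runs back in if let go. Leave the bottle, the label roll and the nest of empty trays alone.

Things in the scene. Friction and masses are not known exactly. Their poses are not given: they have to be found in the camera images.
- pack_a_mid (a point): sealed food pack: a rigid white tray of red berries under flat film, 100 x 60 x 24 mm, about 0.12 kg, one of three alike. This point is its centre, 12 mm above its underside; x along its 100 mm length, y along its 60 mm width, z up. Starts on the table in front of the sealer's carriage.
- pack_b_mid (a point): sealed food pack: a rigid white tray of red berries under flat film, 100 x 60 x 24 mm, about 0.12 kg, one of three alike. This point is its centre, 12 mm above its underside; x along its 100 mm length, y along its 60 mm width, z up. Starts on the table in front of the sealer's carriage.
- pack_c_mid (a point): sealed food pack: a rigid white tray of red berries under flat film, 100 x 60 x 24 mm, about 0.12 kg, one of three alike. This point is its centre, 12 mm above its underside; x along its 100 mm length, y along its 60 mm width, z up. The bottom of the pile: stays on the grey board (180 x 140 mm, 8 mm thick, fixed). 24 mm per pack.
- carriage: the sealer's sliding carriage: plate 260 mm wide, top 64 mm above the table, front apron down to 8 mm. Origin at table level on its centre line, 30 mm behind the apron's face. -x: the level pull-out direction, y along the handle, z up. Travel 140 mm, starts in; a spring pulls it in with 4 N, 8 N at 60 mm, 11 N at 110 mm. The head, 225 mm high, film roll to 332 mm, begins 182 mm behind the bar
- handle (a point): centre of the carriage's handle bar: round, black, level, 14 mm across, 124 mm long along its y axis, centre 112 mm above the table and 48 mm above the carriage plate, on two 12 mm posts at y = -55 and +55 mm, free in between. -x is the pull direction. Trays on the carriage reach 73 mm above the table. The apron's face is 18 mm further along -x
- pointer (a point): steel pointer, a tab 6 mm thick that sticks out sideways 28 mm from the carriage's front edge over the side rail, 60 mm above the table; this point, on its centre line over the rail, moves with the carriage. -x is the pull direction. It is level with the mark when their difference along that direction is zero
- mark (a point): the fixed mark: an upright dark steel plate, 4 mm thick, top 83 mm above the table, on a clamp on the rail beside the carriage (+y side; rail 12 mm wide, 40 mm high, 170 mm long). This point lies in line with the plate, over the rail, 60 mm above the table; axes as the pointer. It stands 60 to 110 mm out from the pointer of the shut carriage
- sanitiser: white bottle, 60 mm across, 150 mm tall, origin at the centre of its underside: a bystander
- label_roll: paper label roll lying flat, ring 70 mm across, 30 mm high, origin at the centre of its underside: a bystander
- tray_nest: nest of empty white trays, 152 x 112 mm, 66 mm high, origin at the centre of its underside: a bystander

How it is judged:
By the outcome, as a careful person would: the job done as asked, in the order asked, and still so for the second after the job is handed in, while the arm keeps its last pose, push and grip.
It also fails if it takes over 70 s, if anything falls off the work surface, if the arm or the gripper's body presses on something with over 40 N, if the wrist force passes 120 N, or if a joint passes its speed limit or range.

## Working session

There is one attempt and no reset: what is moved stays moved. The work goes in short steps, Python scripts to look and compute and a tool call to move; the robot and the scene stay as the last step left them, time stands still between calls to the robot, and variables do not carry over. Pictures are saved under pics/ and viewed, at most 10 in all, crops included, and the job is handed in when it is done.

Besides the shell and the picture viewer there is one more tool, called as name(argument=value, ...), one argument or row to a line, values as JSON. arm_command: Moves the arm, as the interface text tells. Its arguments: {"type":"object","properties":{"translation":{"type":"array","items":{"type":"array","items":{"type":"number"}}},"turn":{"type":"array","items":{"type":"array","items":{"type":"number"}}},"claw":{"type":"number"}},"required":["translation","turn"]}

```bash
mkdir -p pics; python3 - <<'E'
from rig import r
import cv2,numpy as np
o=r.observe();print(o)
for n in("scene","top"):
    im=r.grab_frame(n);cv2.imwrite(f"pics/{n}0.png",im[:,:,::-1])
    c=r.get_calibration(n);print(n,c)
a=cv2.imread("pics/scene0.png");b=cv2.imread("pics/top0.png")
cv2.imwrite("pics/top0x.png",cv2.resize(b,(800,600),interpolation=cv2.INTER_CUBIC))
cv2.imwrite("pics/scene0x.png",cv2.resize(a,(800,600),interpolation=cv2.INTER_CUBIC))
E
```

```text
{'time': 0.0, 'joint_positions': array([-1.36021586,  0.52204469, -0.03634543,  1.60001437,  0.02118105,
        1.0211304 , -0.11281338]), 'joint_vel': array([-0.00232213,  0.00056665, -0.00207009,  0.00093955,  0.00016901,
        0.00150449, -0.00105646]), 'tau': array([ 8.30592962e-04, -9.27125216e+01,  1.98035404e+00, -3.69922256e+01,
        1.78647588e-02,  8.30108591e-03,  2.20663662e-05]), 'ee_pos': array([0.17311413, 0.60017436, 0.23070414]), 'eef_rot': array([-5.34257284e-05,  1.39938167e-01,  9.90160059e-01, -6.03974584e-04]), 'ft_force': array([ 0.47311472, -0.3169752 , -0.08833947]), 'wrist_torque': array([-0.00349646, -0.00230709,  0.02254922]), 'finger_force': 0.0, 'grip_width': 0.08545788764680186}
scene {'K': array([[412.91551454,   0.        , 248.11173619],
       [  0.        , 412.91551454, 190.69408861],
       [  0.        ,   0.        ,   1.        ]]), 'R': array([[-0.43818671,  0.89878226,  0.01352246],
       [ 0.64992752,  0.32718215, -0.6859636 ],
       [-0.62095622, -0.29179151, -0.7275102 ]]), 't': array([ 0.1659663 , -0.38178499,  1.51391041])}
top {'K': array([[484.5830405 ,   0.        , 256.30359033],
       [  0.        , 484.5830405 , 196.64409447],
       [  0.        ,   0.        ,   1.        ]]), 'R': array([[ 0.00769112, -0.99995136, -0.00617424],
       [-0.98610731, -0.00655979, -0.16597993],
       [ 0.16593135,  0.00736504, -0.9861098 ]]), 't': array([0.11787105, 0.61999009, 1.38028891])}
```

View pics/top0x.png

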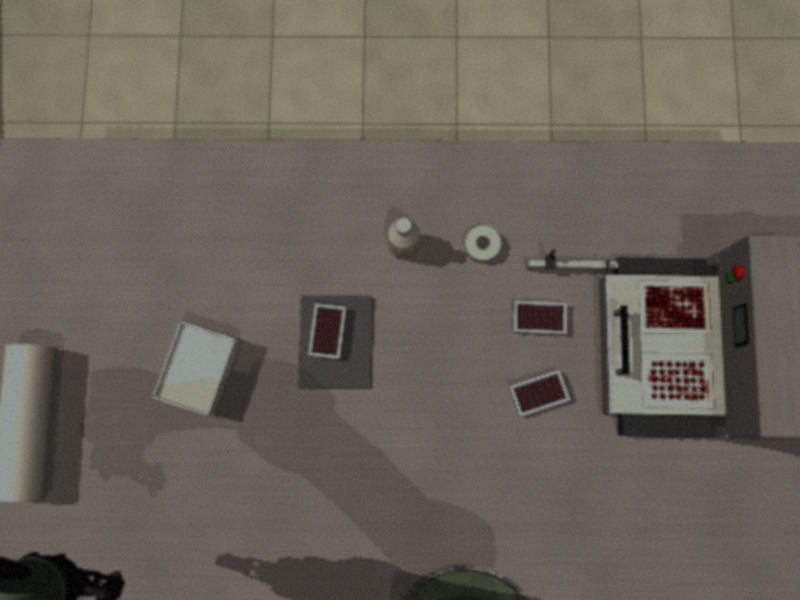

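View pics/scene0x.png

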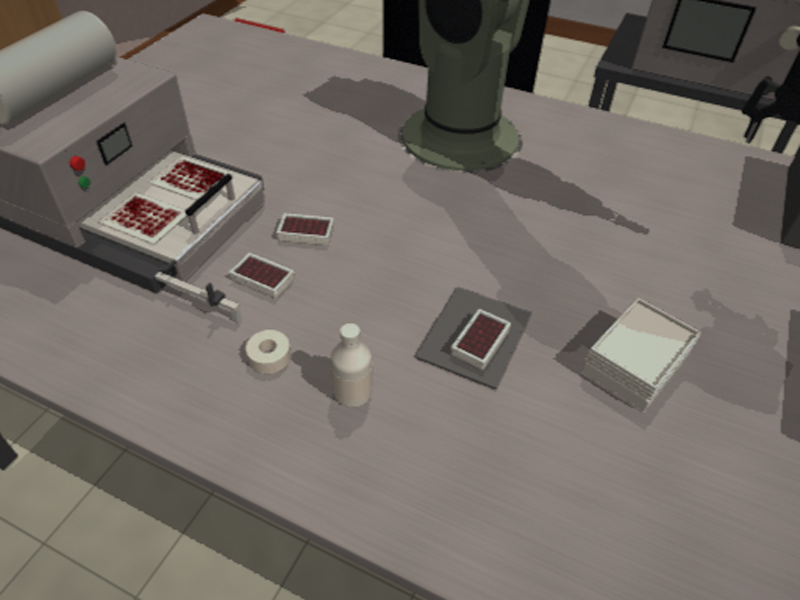

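The top view (800 px scale) shows packs at about (541,317) and (541,393), and pack C on the board at (327,331). The handle bar runs from (625,306) to (625,374), the mark is at (550,257), and the pointer is near (612,266). The bottle is at (403,235), the roll at (483,242) and the nest at (197,368). The scene view agrees with this.

```bash
cat > h.py <<'E'
import numpy as np,cv2
from scipy.spatial.transform import Rotation as Ro
def ray(c,px):  # pinhole
    d=c["R"].T@np.linalg.inv(c["K"])@np.array([px[0],px[1],1.]);return -c["R"].T@c["t"],d
def fish(c,px):
    K=c["K"];v=np.array([(px[0]-K[0,2])/K[0,0],(px[1]-K[1,2])/K[1,1]]);th=np.hypot(*v)
    d=np.r_[v/max(th,1e-9)*np.sin(th),np.cos(th)];return -c["R"].T@c["t"],c["R"].T@d
def hit(c,px,z,f=ray):
    o,d=f(c,px);return o+d*(z-o[2])/d[2]
def rect(c,im,z,f=ray,box=None,amin=150):
    "red film rectangles on plane z -> centre, long-axis angle deg, size mm"
    im=im.astype(int);m=((im[:,:,0]-im[:,:,1])>25)&(im[:,:,0]>1.6*im[:,:,1]);m=m.astype(np.uint8)
    m=cv2.morphologyEx(m,cv2.MORPH_CLOSE,np.ones((5,5)))
    n,l,s,ce=cv2.connectedComponentsWithStats(m);out=[]
    for i in range(1,n):
        if s[i,4]<amin: continue
        cn=max(cv2.findContours((l==i).astype(np.uint8),0,1)[0],key=len)[:,0]
        w=np.array([hit(c,p,z,f)[:2] for p in cn])*1000
        (x,y),(a,b),an=cv2.minAreaRect(w.astype(np.float32))
        if a<b: a,b,an=b,a,an+90
        out.append((ce[i].round(1),np.round([x,y],1),round((an+90)%180-90,1),round(a),round(b)))
    return out
def tool(o):
    q=o["eef_rot"];return Ro.from_quat([q[1],q[2],q[3],q[0]])
def delta(o,p,yaw=None):
    "shift in tool axes mm to world p(m); turn to point down with tool y at yaw deg (mod 180)"
    R=tool(o);sh=R.inv().apply(np.array(p)-o["ee_pos"])*1000;best=None
    if yaw is not None:
        for k in(0,180):
            a=np.radians(yaw+k);y=np.r_[np.cos(a),np.sin(a),0];z=np.r_[0,0,-1];M=np.c_[np.cross(y,z),y,z]
            v=(R.inv()*Ro.from_matrix(M)).as_rotvec(degrees=True)
            if best is None or np.linalg.norm(v)<np.linalg.norm(best):best=v
    return sh.round(1),None if best is None else best.round(1)
E
python3 - <<'E'
from rig import r
from h import *
c=r.get_calibration("top");im=cv2.imread("pics/top0.png")[:,:,::-1]
for z in(.024,.032):
    for q in rect(c,im,z):print(z,*q)
s=.64
for n,p,z in[("h1",(625,306),.115),("h2",(625,374),.115),("mark",(550,255),.08),("pointer",(612,266),.06),("bottle",(403,226),.15),("roll",(483,242),.03),("nest",(197,365),.066),("board",(337,342),.008),("plateL",(603,345),.064)]:
    print(n,(hit(c,np.array(p)*s,z)*1000).round())
E
```

```text
0.024 [431.2 196.4] [ 629.5 -403.4] -89.6 106 73
0.024 [346.4 201.2] [ 607.9 -145.6] -89.6 74 40
0.024 [433.4 243.1] [ 488.3 -402.8] -89.6 102 65
0.032 [431.2 196.4] [ 628.1 -400.6] -89.6 106 73
0.032 [346.4 201.2] [ 606.6 -144.1] -89.6 74 39
0.032 [433.4 243.1] [ 487.7 -400. ] -89.6 102 65
h1 [ 614. -283.  115.]
h2 [ 491. -278.  115.]
mark [ 716. -157.   80.]
pointer [ 700. -278.   60.]
bottle [750. 118. 150.]
roll [753. -37.  30.]
nest [506. 498.  66.]
board [557. 245.   8.]
plateL [ 549. -254.   64.]
```

```bash
sed -i 's/>25)&(im\[:,:,0\]>1.6/>14)\&(im[:,:,0]>1.35/' h.py; python3 - <<'E'
from rig import r
from h import *
c=r.get_calibration("top");im=cv2.imread("pics/top0.png")[:,:,::-1]
for z in(.022,.030):
    for q in rect(c,im,z):print(z,*q)
E
```

```text
0.022 [431.8 196.4] [ 628.3 -405.4] -89.6 109 76
0.022 [345.1 202.6] [ 607.6 -144.4] 88.4 78 42
0.022 [208.9 211.6] [578.  264.9] -5.8 80 43
0.022 [433.7 243.1] [ 487.  -403.6] -89.6 109 68
0.022 [345.  251.1] [ 462.2 -140.9] -71.3 81 42
0.03 [431.8 196.4] [ 627.  -402.6] -89.6 109 76
0.03 [345.1 202.6] [ 606.4 -143. ] 88.4 78 42
0.03 [208.9 211.6] [577. 264.] -5.8 80 42
0.03 [433.7 243.1] [ 486.4 -400.8] -89.6 108 68
0.03 [345.  251.1] [ 461.8 -139.5] -71.3 81 41
```

```bash
python3 - <<'E'
from rig import r
from h import *
print(delta(r.observe(),(.577,.264,.24),84.2))
E
```

```text
(array([-481.2, -211.1,   -9. ]), array([ -0.1,  -0. , -10.3]))
```

arm_command(
  translation=[
    [-40,-18,0],
    [-80,-36,0],
    [-120,-53,0],
    [-160,-70,0],
    [-200,-88,-3],
    [-240,-105,-5],
    [-280,-123,-7],
    [-320,-140,-9],
    [-360,-158,-9],
    [-400,-175,-9],
    [-440,-193,-9],
    [-481,-211,-9],
  ],
  turn=[
    [0,0,-1],
    [0,0,-2],
    [0,0,-3],
    [0,0,-4],
    [0,0,-5],
    [0,0,-6],
    [0,0,-7],
    [0,0,-8],
    [0,0,-9],
    [0,0,-10],
    [0,0,-10.3],
    [0,0,-10.3],
  ],
)

```text
time: 1.3
ee_pos: [0.5779, 0.2631, 0.2401]
eef_rot: [-0.0, 0.05, 0.999, -0.0]
ft_force: [0.2, 0.6, -0.6]
grip_width: 0.0853
finger_force: 0.0
```

arm_command(
  translation=[
    [0,0,0],
    [0,0,0],
  ],
  turn=[
    [0,0,0],
    [0,0,0],
  ],
)

```text
time: 1.5
ee_pos: [0.5773, 0.2634, 0.2397]
eef_rot: [-0.0, 0.052, 0.999, -0.0]
ft_force: [-0.7, 0.0, -0.4]
grip_width: 0.0854
finger_force: 0.0
```

```bash
python3 - <<'E'
from rig import r
from h import *
o=r.observe();print(o["time"],o["ee_pos"],tool(o).as_matrix().round(3),o["joint_positions"])
c=r.get_calibration("wrist");im=r.grab_frame("wrist");print(c["K"],-c["R"].T@c["t"])
cv2.imwrite("pics/w1.png",cv2.resize(im[:,:,::-1],(800,600),interpolation=cv2.INTER_CUBIC))
for q in rect(c,im,.030,fish):print(*q)
print(delta(o,(.462,-.141,.24),18.7))
E
```

```text
1.5 [0.57728361 0.2634196  0.23971301] [[-0.995  0.103 -0.001]
 [ 0.103  0.995 -0.001]
 [ 0.001 -0.001 -1.   ]] [-0.53648166  0.52960394  0.02258137  1.56479513 -0.0131196   1.04829376
  0.95728196]
[[297.31863964   0.         256.74118387]
 [  0.         297.31863964 192.2811071 ]
 [  0.           0.           1.        ]] [0.49368423 0.27052033 0.38252225]
[  7.1 121.2] [ 458.9 -121.2] -72.1 60 48
[257.5 160.9] [575.9 263.2] -6.8 86 46
[ 20.5 209.3] [ 603.8 -138.7] 87.7 87 46
[489.1 330.3] [990.4 756.5] 88.3 179 76
[ 19.2 355.4] [1002.2 -420.8] 89.1 204 50
[389.2 362.7] [1003.6  489.2] 89.4 87 47
[123.1 376.9] [1001.7  -76.9] -79.0 137 52
(array([  73.1, -414.1,    0. ]), array([-0.1, -0. , 65.4]))
```

View pics/w1.png

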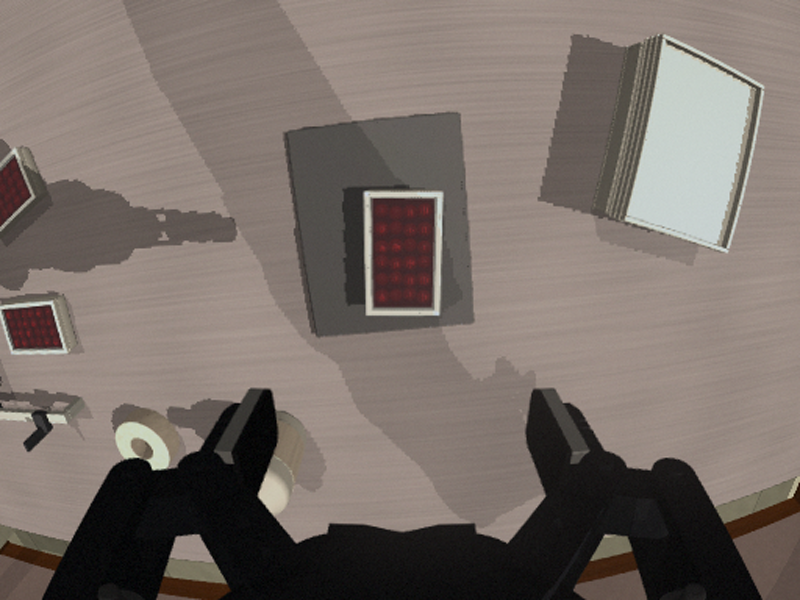

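The wrist view shows pack C on the board, centred at about (403,253) in the view, and both other packs and the mark at the left edge. I'm moving over pack B.

arm_command(
  translation=[
    [6,-35,0],
    [12,-70,0],
    [18,-105,0],
    [24,-140,0],
    [30,-175,0],
    [37,-210,0],
    [43,-245,5],
    [49,-280,10],
    [55,-315,15],
    [61,-350,20],
    [67,-385,25],
    [73,-414,30],
  ],
  turn=[
    [0,0,5],
    [0,0,11],
    [0,0,17],
    [0,0,23],
    [0,0,29],
    [0,0,35],
    [0,0,41],
    [0,0,47],
    [0,0,53],
    [0,0,59],
    [0,0,64],
    [0,0,66],
  ],
)

```text
time: 2.75
ee_pos: [0.4619, -0.1404, 0.2103]
eef_rot: [0.0, 0.587, 0.809, 0.0]
ft_force: [0.9, -0.3, -0.2]
grip_width: 0.085
finger_force: 0.0
```

arm_command(
  translation=[
    [0,0,0],
    [0,0,0],
  ],
  turn=[
    [0,0,0],
    [0,0,0],
  ],
)

```text
time: 2.95
ee_pos: [0.4625, -0.1392, 0.2103]
eef_rot: [-0.0, 0.586, 0.81, 0.0]
ft_force: [1.1, 1.8, -0.1]
grip_width: 0.0855
finger_force: 0.0
```

```bash
python3 - <<'E'
from rig import r
from h import *
o=r.observe();print(o["time"],o["ee_pos"],o["joint_positions"])
c=r.get_calibration("wrist");im=r.grab_frame("wrist")
cv2.imwrite("pics/w2.png",cv2.resize(im[:,:,::-1],(800,600),interpolation=cv2.INTER_CUBIC))
for q in rect(c,im,.022,fish):print(*q)
E
```

```text
2.95 [ 0.46251168 -0.13916196  0.21033762] [-0.12709757  0.34430762  0.37589119  2.00151947 -0.17009254  0.82549731
  0.66340482]
[255.8 166.9] [ 461.9 -142.2] -71.3 85 46
[363.9 206.2] [ 606.4 -146.2] 87.9 86 46
[488.1 296.5] [ 957.5 -233.2] -89.9 195 36
[216.1 330.4] [ 480.2 -403.8] 33.0 115 65
```

View pics/w2.png

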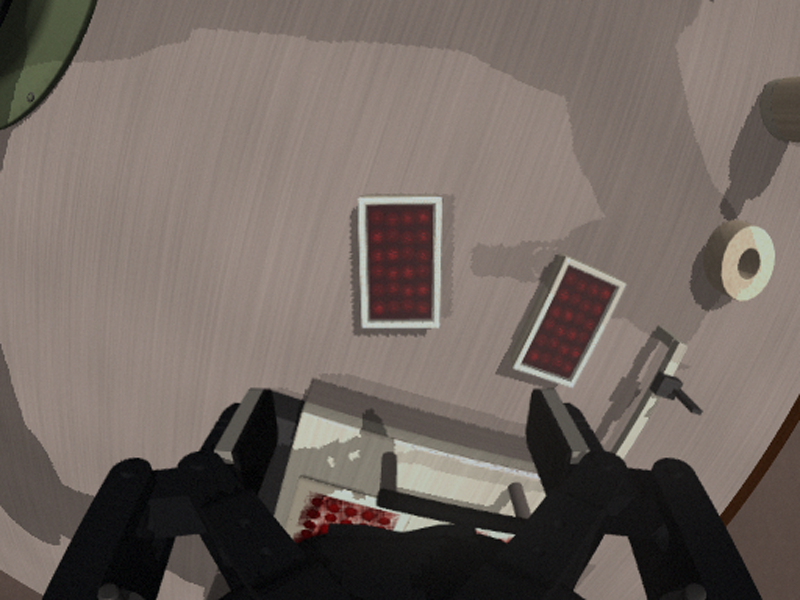

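The wrist view shows pack B centred at about (400,262) in the view, straight between the fingers, pack A at (569,322), and the mark at (680,390). I'm descending onto B.

arm_command(
  translation=[
    [-2.5,-1.3,30],
    [-2.5,-1.3,70],
    [-2.5,-1.3,110],
    [-2.5,-1.3,145],
    [-2.5,-1.3,170],
    [-2.5,-1.3,188],
    [-2.5,-1.3,198],
    [-2.5,-1.3,204],
    [-2.5,-1.3,206],
    [-2.5,-1.3,206],
  ],
  turn=[
    [0,0,-0.5],
    [0,0,-0.5],
    [0,0,-0.5],
    [0,0,-0.5],
    [0,0,-0.5],
    [0,0,-0.5],
    [0,0,-0.5],
    [0,0,-0.5],
    [0,0,-0.5],
    [0,0,-0.5],
  ],
)

```text
time: 4.0
ee_pos: [0.4624, -0.1426, 0.0048]
eef_rot: [0.0, 0.583, 0.813, 0.0]
ft_force: [0.1, -0.6, 0.2]
grip_width: 0.0856
finger_force: 0.0
```

arm_command(
  translation=[
    [0,0,0],
    [0,0,0],
    [0,0,0],
    [0,0,0],
    [0,0,0],
    [0,0,0],
    [0,0,0],
    [0,0,0],
  ],
  turn=[
    [0,0,0],
    [0,0,0],
    [0,0,0],
    [0,0,0],
    [0,0,0],
    [0,0,0],
    [0,0,0],
    [0,0,0],
  ],
  claw=1,
)

```text
time: 4.8
ee_pos: [0.4624, -0.1429, 0.0052]
eef_rot: [0.0, 0.583, 0.813, 0.0]
ft_force: [-2.8, 1.1, 15.1]
grip_width: 0.0587
finger_force: 61.7
```

arm_command(
  translation=[
    [0,0,-5],
    [0,0,-20],
    [0,0,-45],
    [0,0,-75],
    [0,0,-105],
    [0,0,-130],
    [0,0,-145],
    [0,0,-150],
  ],
  turn=[
    [0,0,0],
    [0,0,0],
    [0,0,0],
    [0,0,0],
    [0,0,0],
    [0,0,0],
    [0,0,0],
    [0,0,0],
  ],
)

```text
time: 5.6
ee_pos: [0.4626, -0.1429, 0.156]
eef_rot: [0.001, 0.583, 0.813, 0.001]
ft_force: [-1.1, -0.3, -1.4]
grip_width: 0.0586
finger_force: 65.7
```

```bash
python3 - <<'E'
from rig import r
from h import *
o=r.observe();print(o["time"],o["ee_pos"],o["ft_force"],o["grip_width"])
print(delta(o,(.576,.2633,.155),83.3))
c=r.get_calibration("wrist");im=r.grab_frame("wrist")
for q in rect(c,im,.170,fish):print(*q)
E
```

```text
5.6 [ 0.46261217 -0.14290431  0.15600204] [-1.05053464 -0.29330826 -1.35542542] 0.058563903864869975
(array([348.4, 237.7,   1.2]), array([  0.1,   0.1, -64.6]))
[256.6 248.8] [ 462. -143.] -71.4 88 48
[380.2 221.6] [ 514.8 -102.7] 87.9 40 21
```

arm_command(
  translation=[
    [15,10,0],
    [45,31,0],
    [77,53,0],
    [110,75,0],
    [143,98,0],
    [176,120,0],
    [209,143,0],
    [242,165,0],
    [275,188,0],
    [308,210,0],
    [335,229,0],
    [348,237.5,1],
  ],
  turn=[
    [0,0,-3],
    [0,0,-8],
    [0,0,-14],
    [0,0,-20],
    [0,0,-26],
    [0,0,-32],
    [0,0,-38],
    [0,0,-44],
    [0,0,-50],
    [0,0,-56],
    [0,0,-62],
    [0,0,-64.6],
  ],
)

```text
time: 6.85
ee_pos: [0.5746, 0.2668, 0.1518]
eef_rot: [-0.001, 0.054, 0.999, 0.0]
ft_force: [-0.7, -1.0, -1.7]
grip_width: 0.0585
finger_force: 65.7
```

arm_command(
  translation=[
    [0,0,0],
    [0,0,0],
    [0,0,0],
  ],
  turn=[
    [0,0,0],
    [0,0,0],
    [0,0,0],
  ],
)

```text
time: 7.15
ee_pos: [0.5752, 0.2616, 0.1529]
eef_rot: [-0.0, 0.059, 0.998, -0.0]
ft_force: [0.5, -0.2, -0.5]
grip_width: 0.0586
finger_force: 65.7
```

```bash
python3 - <<'E'
from rig import r
from h import *
o=r.observe();print(o["time"],o["ee_pos"],tool(o).as_matrix().round(4).tolist())
print(delta(o,(.576,.2633,.0375),83.3))
c=r.get_calibration("wrist");im=r.grab_frame("wrist")
for q in rect(c,im,.172,fish):print(*q)
cv2.imwrite("pics/w3.png",cv2.resize(im[:,:,::-1],(800,600),interpolation=cv2.INTER_CUBIC))
E
```

```text
7.15 [0.57518678 0.26155743 0.15294678] [[-0.9929, 0.1187, -0.0006], [0.1187, 0.9929, -0.0009], [0.0005, -0.001, -1.0]]
(array([ -0.7,   1.9, 115.4]), array([-0.1, -0. , -0.1]))
[259.9 149.1] [515.2 268.3] 83.2 22 8
[256.6 248.5] [570.2 260.4] -6.9 84 46
```

View pics/w3.png

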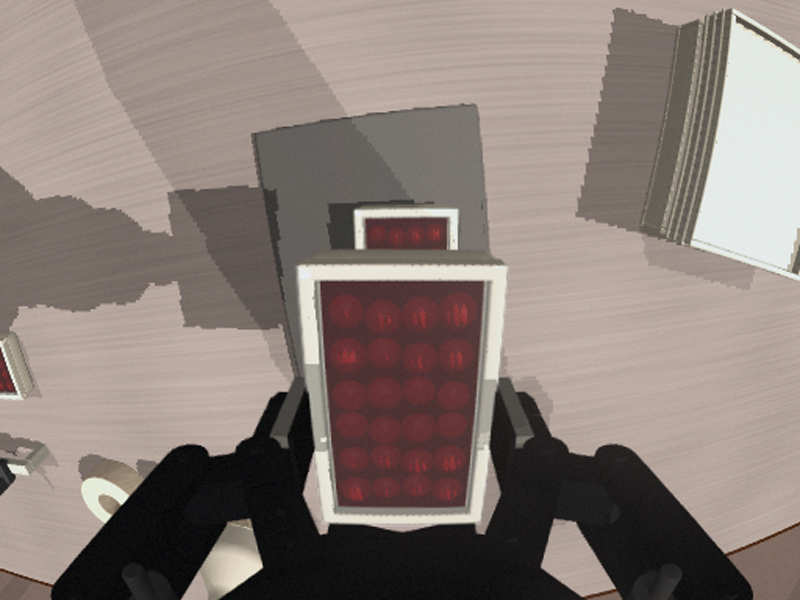

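The pack is held straight (centre about (401,395) in the view), with pack C and the board just behind it. I'll adjust position, settle and measure again.

arm_command(
  translation=[
    [-1.5,1.7,10],
    [-1.5,1.7,30],
    [-1.5,1.7,50],
    [-1.5,1.7,70],
    [-1.5,1.7,70],
    [-1.5,1.7,70],
    [-1.5,1.7,70],
    [-1.5,1.7,70],
  ],
  turn=[
    [0,0,0],
    [0,0,0],
    [0,0,0],
    [0,0,0],
    [0,0,0],
    [0,0,0],
    [0,0,0],
    [0,0,0],
  ],
)

```text
time: 8.0
ee_pos: [0.5776, 0.2646, 0.0843]
eef_rot: [0.001, 0.058, 0.998, 0.0]
ft_force: [0.1, -0.3, -0.6]
grip_width: 0.0582
finger_force: 65.7
```

```bash
python3 - <<'E'
from rig import r
from h import *
o=r.observe();print(o["time"],o["ee_pos"])
print(delta(o,(.5768,.2633,.0375),83.3))
c=r.get_calibration("wrist");im=r.grab_frame("wrist")
for q in rect(c,im,o["ee_pos"][2]+.017,fish):print(*q)
E
```

```text
8.0 [0.57756096 0.26462743 0.08430163]
(array([ 0.7, -1.4, 46.8]), array([ 0. ,  0.1, -0. ]))
[256.2 155.3] [520.3 268.9] 83.3 29 3
[256.6 248.5] [573.8 263.3] -6.8 86 47
```

```bash
cat >> h.py <<'E'
def avg(r,n=6,dz=.017):
    P=[];Q=[]
    for _ in range(n):
        o=r.observe();c=r.get_calibration("wrist");im=r.grab_frame("wrist");P.append(o["ee_pos"])
        q=max(rect(c,im,o["ee_pos"][2]+dz,fish),key=lambda q:q[3]*q[4] if abs(q[0][0]-256)<60 and q[0][1]<270 else 0)
        Q.append([*q[1],q[2],q[3]])
    P=np.array(P)*1000;Q=np.array(Q);print("tcp",P.mean(0).round(2),P.std(0).round(2),"pack",Q.mean(0).round(2),Q.std(0).round(2))
    return P.mean(0)
E
python3 - <<'E'
from rig import r
from h import *
p=avg(r);o=r.observe();o["ee_pos"]=p/1000
print(delta(o,(.578,.2633,.0375),83.3),o["time"])
E
```

```text
tcp [577.27 264.56  83.82] [0.12 0.05 0.23] pack [573.48 263.25  -6.78  85.33] [0.13 0.05 0.04 0.47]
(array([-0.9, -1.2, 46.3]), array([0., 0., 0.])) 8.35
```

arm_command(
  translation=[
    [-1.3,-0.3,15],
    [-1.3,-0.3,30],
    [-1.3,-0.3,38],
    [-1.3,-0.3,42],
    [-1.3,-0.3,44],
    [-1.3,-0.3,45.5],
    [-1.3,-0.3,46],
    [-1.3,-0.3,46],
    [-1.3,-0.3,46],
  ],
  turn=[
    [0,0,0],
    [0,0,0],
    [0,0,0],
    [0,0,0],
    [0,0,0],
    [0,0,0],
    [0,0,0],
    [0,0,0],
    [0,0,0],
  ],
)

```text
time: 9.25
ee_pos: [0.5784, 0.2641, 0.0376]
eef_rot: [0.0, 0.058, 0.998, 0.0]
ft_force: [0.5, -0.2, -1.0]
grip_width: 0.0581
finger_force: 65.8
```

```bash
python3 - <<'E'
from rig import r
from h import *
im=r.grab_frame("wrist")
cv2.imwrite("pics/w4.png",cv2.resize(im[120:280,160:360,::-1],(750,600),interpolation=cv2.INTER_CUBIC))
o=r.observe();print(o["time"],o["ee_pos"],o["ft_force"])
E
```

```text
9.3 [0.57844943 0.26406986 0.03758076] [ 0.15379197 -0.64668054 -1.15390945]
```

View pics/w4.png

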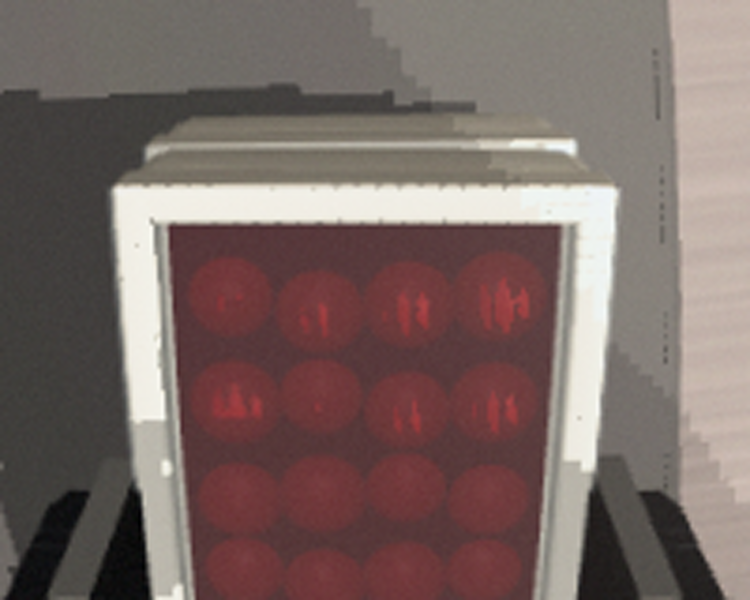

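The close view shows the held pack laterally centred over C: held-pack edges at 113 and 617, C edges at 145 and 577. Its front top edge is at row 185 and C's front rim at row 140. I'll turn those rows into a lengthwise offset.

```bash
python3 - <<'E'
from rig import r
from h import *
c=r.get_calibration("wrist")
f=lambda x,y:(160+x/3.75,120+y/3.75)
for n,p,z in[("Bl",f(113,187),.0564),("Br",f(617,187),.0564),("Cl",f(145,140),.032),("Cr",f(577,137),.032)]:print(n,(hit(c,p,z,fish)*1000).round(1))
E
```

```text
Bl [523.6 239.5  56.4]
Br [530.5 297.9  56.4]
Cl [523.3 238.7  32. ]
Cr [529.8 297.8  32. ]
```

arm_command(
  translation=[
    [0,0,0.3],
    [0,0,0.3],
    [0,0,0.3],
    [0,0,0.3],
    [0,0,0.3],
    [0,0,0.3],
  ],
  turn=[
    [0,0,0],
    [0,0,0],
    [0,0,0],
    [0,0,0],
    [0,0,0],
    [0,0,0],
  ],
  claw=-1,
)

```text
time: 9.9
ee_pos: [0.5783, 0.264, 0.037]
eef_rot: [-0.0, 0.058, 0.998, -0.0]
ft_force: [-0.5, -0.5, -0.1]
grip_width: 0.0854
finger_force: 0.0
```

arm_command(
  translation=[
    [0,0,-5],
    [0,0,-20],
    [0,0,-45],
    [0,0,-80],
    [0,0,-120],
    [0,0,-155],
    [0,0,-170],
    [0,0,-170],
    [0,0,-170],
    [0,0,-170],
  ],
  turn=[
    [0,0,0],
    [0,0,0],
    [0,0,0],
    [0,0,0],
    [0,0,0],
    [0,0,0],
    [0,0,0],
    [0,0,0],
    [0,0,0],
    [0,0,0],
  ],
)

```text
time: 10.9
ee_pos: [0.5778, 0.2638, 0.2059]
eef_rot: [-0.001, 0.058, 0.998, -0.0]
ft_force: [0.1, -0.1, -0.5]
grip_width: 0.0854
finger_force: 0.0
```

```bash
python3 - <<'E'
from rig import r
from h import *
o=r.observe();print(o["time"],o["ee_pos"],o["grip_width"])
c=r.get_calibration("wrist");im=r.grab_frame("wrist");cv2.imwrite("pics/w5.png",im[:,:,::-1])
for q in rect(c,im,.054,fish):print(*q)
t=r.grab_frame("top");cv2.imwrite("pics/top1.png",t[:,:,::-1])
for q in rect(r.get_calibration("top"),t,.022):print(*q)
print(delta(o,(.607,-.145,.20),-2))
E
```

```text
10.9 [0.57775499 0.26375895 0.20594761] 0.08535464971883837
[257.2 172.5] [575.8 262.7] -6.8 86 47
[ 12.  220.5] [ 595.4 -102.5] 87.5 72 42
[489.  333.2] [934.4 676. ] 88.9 148 43
[ 18.3 360.4] [ 933.8 -334.6] -88.5 180 43
[388.5 366.5] [934.6 450.7] 89.8 81 41
[119.8 379.6] [924.2 -33.8] -79.1 119 29
[431.8 196.4] [ 628.3 -405.4] -89.6 109 76
[345.  202.6] [ 607.6 -144.4] 88.4 78 42
[433.7 243.2] [ 487.  -403.7] -89.6 109 68
(array([ -76.6, -402.6,    6.3]), array([-0.1, -0. , 85.3]))
```

arm_command(
  translation=[
    [-4,-20,0],
    [-10,-53,0],
    [-17,-88,0],
    [-23,-123,0],
    [-30,-158,0],
    [-37,-193,0],
    [-43,-228,0],
    [-50,-263,2],
    [-57,-298,4],
    [-63,-333,6],
    [-70,-368,6],
    [-76.5,-402.5,6],
  ],
  turn=[
    [0,0,3],
    [0,0,10],
    [0,0,17],
    [0,0,24],
    [0,0,31],
    [0,0,38],
    [0,0,46],
    [0,0,54],
    [0,0,62],
    [0,0,70],
    [0,0,78],
    [0,0,85.3],
  ],
)

```text
time: 12.2
ee_pos: [0.6068, -0.1468, 0.2006]
eef_rot: [-0.0, 0.722, 0.692, -0.0]
ft_force: [0.6, -0.5, -0.6]
grip_width: 0.085
finger_force: 0.0
```

arm_command(
  translation=[
    [0,0,0],
    [0,0,0],
    [0,0,0],
    [0,0,0],
  ],
  turn=[
    [0,0,0],
    [0,0,0],
    [0,0,0],
    [0,0,0],
  ],
)

```text
time: 12.6
ee_pos: [0.6074, -0.1438, 0.2009]
eef_rot: [-0.0, 0.719, 0.695, 0.0]
ft_force: [0.4, 0.3, 0.5]
grip_width: 0.0856
finger_force: 0.0
```

```bash
python3 - <<'E'
from rig import r
from h import *
c=r.get_calibration("wrist");o=r.observe();im=r.grab_frame("wrist");cv2.imwrite("pics/w6.png",im[:,:,::-1])
for q in rect(c,im,.022,fish):print(*q)
print(o["time"],o["ee_pos"],tool(o).as_matrix().round(3).tolist())
for p in((.607,-.145,.0045),):print(delta(o,p,-2))
E
```

```text
[256.9 168.9] [ 607.5 -146.1] 87.8 86 46
[493.5 304.4] [1060.1 -424.4] 90.0 289 50
[187.7 334.2] [ 490.5 -405.7] -85.6 51 40
[271.  331.8] [ 624.8 -397.6] -1.1 88 30
12.6 [ 0.60738272 -0.14376104  0.20086625] [[0.033, 0.999, -0.0], [0.999, -0.033, 0.0], [0.0, -0.0, -1.0]]
(array([ -1.3,  -0.3, 196.4]), array([-0. , -0. ,  0.1]))
```

arm_command(
  translation=[
    [-1.5,0,30],
    [-1.5,0,70],
    [-1.5,0,110],
    [-1.5,0,140],
    [-1.5,0,165],
    [-1.5,0,182],
    [-1.5,0,191],
    [-1.5,0,195],
    [-1.5,0,196],
    [-1.5,0,196],
  ],
  turn=[
    [0,0,0.2],
    [0,0,0.2],
    [0,0,0.2],
    [0,0,0.2],
    [0,0,0.2],
    [0,0,0.2],
    [0,0,0.2],
    [0,0,0.2],
    [0,0,0.2],
    [0,0,0.2],
  ],
)

```text
time: 13.65
ee_pos: [0.6079, -0.1462, 0.0058]
eef_rot: [0.0, 0.72, 0.694, 0.0]
ft_force: [-0.7, 1.0, -0.2]
grip_width: 0.0854
finger_force: 0.0
```

arm_command(
  translation=[
    [0,0,0],
    [0,0,0],
    [0,0,0],
    [0,0,0],
    [0,0,0],
    [0,0,0],
    [0,0,0],
    [0,0,0],
  ],
  turn=[
    [0,0,0],
    [0,0,0],
    [0,0,0],
    [0,0,0],
    [0,0,0],
    [0,0,0],
    [0,0,0],
    [0,0,0],
  ],
  claw=1,
)

```text
time: 14.45
ee_pos: [0.6077, -0.1462, 0.006]
eef_rot: [0.0, 0.72, 0.693, 0.0]
ft_force: [-2.8, 1.6, 11.6]
grip_width: 0.0585
finger_force: 64.0
```

arm_command(
  translation=[
    [0,0,-5],
    [0,0,-20],
    [0,0,-45],
    [0,0,-75],
    [0,0,-105],
    [0,0,-130],
    [0,0,-145],
    [0,0,-150],
    [0,0,-150],
  ],
  turn=[
    [0,0,0],
    [0,0,0],
    [0,0,0],
    [0,0,0],
    [0,0,0],
    [0,0,0],
    [0,0,0],
    [0,0,0],
    [0,0,0],
  ],
)

```text
time: 15.35
ee_pos: [0.6074, -0.1461, 0.1552]
eef_rot: [0.0, 0.72, 0.693, 0.0]
ft_force: [1.1, -0.2, 0.1]
grip_width: 0.0583
finger_force: 65.0
```

```bash
python3 - <<'E'
from rig import r
from h import *
o=r.observe();print(o["time"],o["ee_pos"],o["ft_force"],o["grip_width"])
avg(r,2)
print(delta(o,(.578,.264,.155),83.2))
E
```

```text
15.35 [ 0.60736699 -0.14606984  0.15524927] [ 1.1097712  -0.18485017  0.09683575] 0.058342294120035054
tcp [ 607.2  -146.01  154.83] [0.16 0.06 0.42] pack [ 607.2  -144.55   87.8    85.  ] [0.2  0.05 0.   0.  ]
(array([ 4.087e+02, -4.500e+01,  3.000e-01]), array([  0. ,   0. , -85.4]))
```

arm_command(
  translation=[
    [15,-2,0],
    [45,-5,0],
    [83,-9,0],
    [121,-13,0],
    [159,-17,0],
    [197,-21,0],
    [235,-26,0],
    [273,-30,0],
    [311,-34,0],
    [349,-38,0],
    [385,-42,0],
    [408.5,-45,0],
  ],
  turn=[
    [0,0,-3],
    [0,0,-9],
    [0,0,-17],
    [0,0,-25],
    [0,0,-33],
    [0,0,-41],
    [0,0,-49],
    [0,0,-57],
    [0,0,-65],
    [0,0,-73],
    [0,0,-80],
    [0,0,-85.4],
  ],
)

```text
time: 16.65
ee_pos: [0.5763, 0.2675, 0.154]
eef_rot: [-0.001, 0.054, 0.999, 0.0]
ft_force: [-0.3, -1.0, -1.0]
grip_width: 0.0584
finger_force: 65.1
```

arm_command(
  translation=[
    [0,0,15],
    [0,0,30],
    [0,0,38],
    [0,0,38],
    [0,0,38],
    [0,0,38],
    [0,0,38],
    [0,0,38],
  ],
  turn=[
    [0,0,0],
    [0,0,0],
    [0,0,0],
    [0,0,0],
    [0,0,0],
    [0,0,0],
    [0,0,0],
    [0,0,0],
  ],
)

```text
time: 17.45
ee_pos: [0.5782, 0.2638, 0.1174]
eef_rot: [0.0, 0.059, 0.998, 0.0]
ft_force: [0.5, 0.5, -1.8]
grip_width: 0.0583
finger_force: 65.1
```

```bash
python3 - <<'E'
from rig import r
from h import *
o=r.observe();print(o["time"],o["ee_pos"],o["grip_width"])
p=avg(r,3,.016);o["ee_pos"]=p/1000
print(delta(o,(.578,.264,.0625),83.2))
for q in rect(r.get_calibration("wrist"),r.grab_frame("wrist"),.13,fish)[:3]:print(*q)
E
```

```text
17.45 [0.57820065 0.26376733 0.11742346] 0.05834121270203334
tcp [578.13 263.78 117.33] [0.05 0.01 0.08] pack [575.53 262.33  -6.8   86.  ] [0.05 0.05 0.   0.  ]
(array([ 0.2,  0.2, 54.8]), array([ 0.,  0., -0.]))
[257.1 154.5] [521.3 269.1] 83.2 30 5
[256.6 249.8] [577.4 262.1] -6.8 88 48
```

arm_command(
  translation=[
    [0.3,0.3,15],
    [0.3,0.3,32],
    [0.3,0.3,43],
    [0.3,0.3,49],
    [0.3,0.3,52],
    [0.3,0.3,54],
    [0.3,0.3,54.8],
    [0.3,0.3,54.8],
    [0.3,0.3,54.8],
  ],
  turn=[
    [0,0,0],
    [0,0,0],
    [0,0,0],
    [0,0,0],
    [0,0,0],
    [0,0,0],
    [0,0,0],
    [0,0,0],
    [0,0,0],
  ],
)

```text
time: 18.55
ee_pos: [0.5779, 0.2642, 0.0626]
eef_rot: [0.0, 0.059, 0.998, 0.0]
ft_force: [-1.0, -0.5, -1.0]
grip_width: 0.0583
finger_force: 65.1
```

```bash
python3 - <<'E'
from rig import r
from h import *
im=r.grab_frame("wrist")
cv2.imwrite("pics/w7.png",cv2.resize(im[120:280,160:360,::-1],(750,600),interpolation=cv2.INTER_CUBIC))
o=r.observe();print(o["time"],o["ee_pos"],o["ft_force"])
E
```

```text
18.6 [0.57788728 0.26418463 0.06254652] [-0.51903098 -0.13578189 -1.84078446]
```

View pics/w7.png

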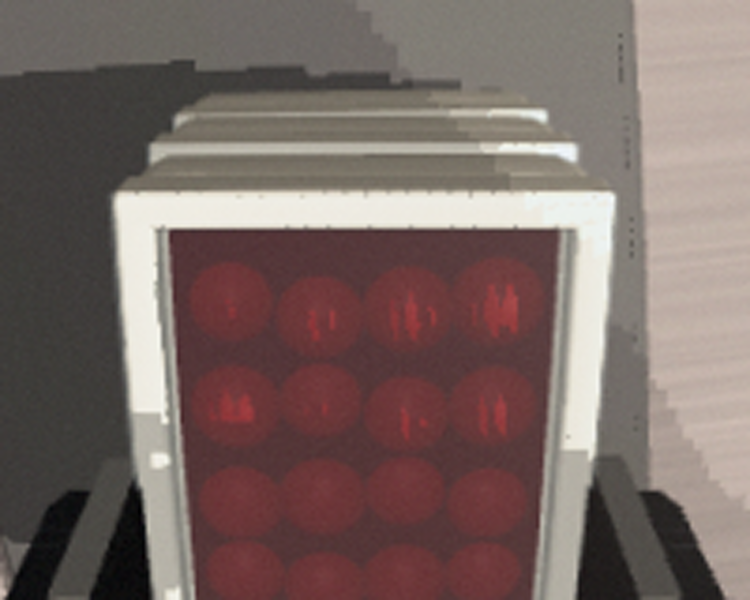

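The three packs' front rims are in line: left edges at 113, 150 and 174, right edges at 615, 577 and 547, with common centres. I'm releasing and retreating.

arm_command(
  translation=[
    [0,0,0.3],
    [0,0,0.4],
    [0,0,0.4],
    [0,0,0.4],
    [0,0,0.4],
    [0,0,0.4],
  ],
  turn=[
    [0,0,0],
    [0,0,0],
    [0,0,0],
    [0,0,0],
    [0,0,0],
    [0,0,0],
  ],
  claw=-1,
)

```text
time: 19.2
ee_pos: [0.5777, 0.2641, 0.0618]
eef_rot: [0.0, 0.059, 0.998, -0.0]
ft_force: [-0.6, -0.0, -0.5]
grip_width: 0.0854
finger_force: 0.0
```

arm_command(
  translation=[
    [0,0,-5],
    [0,0,-20],
    [0,0,-45],
    [0,0,-80],
    [0,0,-120],
    [0,0,-155],
    [0,0,-180],
    [0,0,-190],
    [0,0,-190],
  ],
  turn=[
    [0,0,0],
    [0,0,0],
    [0,0,0],
    [0,0,0],
    [0,0,0],
    [0,0,0],
    [0,0,0],
    [0,0,0],
    [0,0,0],
  ],
)

```text
time: 20.1
ee_pos: [0.5782, 0.2643, 0.2538]
eef_rot: [0.001, 0.059, 0.998, 0.001]
ft_force: [0.6, -0.0, -0.2]
grip_width: 0.0858
finger_force: 0.0
```

```bash
python3 - <<'E'
from rig import r
from h import *
c=r.get_calibration("wrist");o=r.observe();im=r.grab_frame("wrist")
for q in rect(c,im,.078,fish)[:3]:print(*q)
print(o["time"],o["ee_pos"],o["joint_positions"])
R=tool(o);print("shift",R.inv().apply(np.array([.552,-.255,.25])-o["ee_pos"])*1000)
E
```

```text
[256.4 166.5] [576.2 262.8] -6.9 85 47
[487.6 326.4] [941.7 696.9] 88.6 163 58
[ 21.4 356.5] [ 947.  -351.3] 89.8 170 43
20.1 [0.57816019 0.26428912 0.2537501 ] [-0.5454164   0.51679978  0.03527113  1.54942769 -0.01981743  1.0729577
  0.94690353]
shift [ -35.43908868 -518.74343541    2.98827114]
```

arm_command(
  translation=[
    [-1,-15,0],
    [-3,-35,0],
    [-5,-58,0],
    [-6,-81,0],
    [-8,-104,0],
    [-9,-127,0],
    [-11,-150,0],
    [-12,-173,0],
    [-14,-196,0],
    [-15,-219,0],
    [-17,-240,0],
    [-18,-260,0],
  ],
  turn=[
    [0,0,3],
    [0,0,10],
    [0,0,18],
    [0,0,26],
    [0,0,34],
    [0,0,42],
    [0,0,50],
    [0,0,58],
    [0,0,66],
    [0,0,74],
    [0,0,82],
    [0,0,88],
  ],
)

```text
time: 21.35
ee_pos: [0.5639, 0.0019, 0.2508]
eef_rot: [-0.0, 0.739, 0.674, -0.001]
ft_force: [0.1, 0.1, 0.2]
grip_width: 0.0854
finger_force: 0.0
```

arm_command(
  translation=[
    [-22,1,0],
    [-44,1,0],
    [-67,2,0],
    [-90,3,0],
    [-113,4,0],
    [-136,4,0],
    [-159,5,0],
    [-182,6,0],
    [-205,7,0],
    [-228,7,0],
    [-245,8,0],
    [-259,8,0],
  ],
  turn=[
    [0,0,7],
    [0,0,15],
    [0,0,23],
    [0,0,31],
    [0,0,39],
    [0,0,47],
    [0,0,55],
    [0,0,63],
    [0,0,71],
    [0,0,79],
    [0,0,85],
    [0,0,87.5],
  ],
)

```text
time: 22.55
ee_pos: [0.55, -0.2565, 0.2508]
eef_rot: [0.0, 1.0, -0.023, -0.001]
ft_force: [0.3, 0.6, -0.1]
grip_width: 0.0855
finger_force: 0.0
```

arm_command(
  translation=[
    [0,0,0],
    [0,0,0],
    [0,0,0],
    [0,0,0],
  ],
  turn=[
    [0,0,0],
    [0,0,0],
    [0,0,0],
    [0,0,0],
  ],
)

```text
time: 22.95
ee_pos: [0.5514, -0.2542, 0.2518]
eef_rot: [-0.0, 1.0, -0.019, 0.0]
ft_force: [0.1, 0.3, 0.2]
grip_width: 0.0855
finger_force: 0.0
```

```bash
python3 - <<'E'
from rig import r
from h import *
c=r.get_calibration("wrist");o=r.observe();im=r.grab_frame("wrist")
cv2.imwrite("pics/w8.png",im[:,:,::-1]);cv2.imwrite("pics/w8x.png",cv2.resize(im[:,:,::-1],(800,600),interpolation=cv2.INTER_CUBIC))
np.savez("w8.npz",R=c["R"],t=c["t"],K=c["K"])
print(o["time"],o["ee_pos"],o["joint_positions"],tool(o).as_matrix().round(3).tolist())
E
```

```text
22.95 [ 0.55137803 -0.25419455  0.25180832] [-0.19884993  0.61202036  0.83828644  1.65556621 -0.49987498  1.10187078
 -0.82756583] [[0.999, -0.038, 0.0], [-0.038, -0.999, 0.0], [0.0, -0.0, -1.0]]
```

View pics/w8x.png

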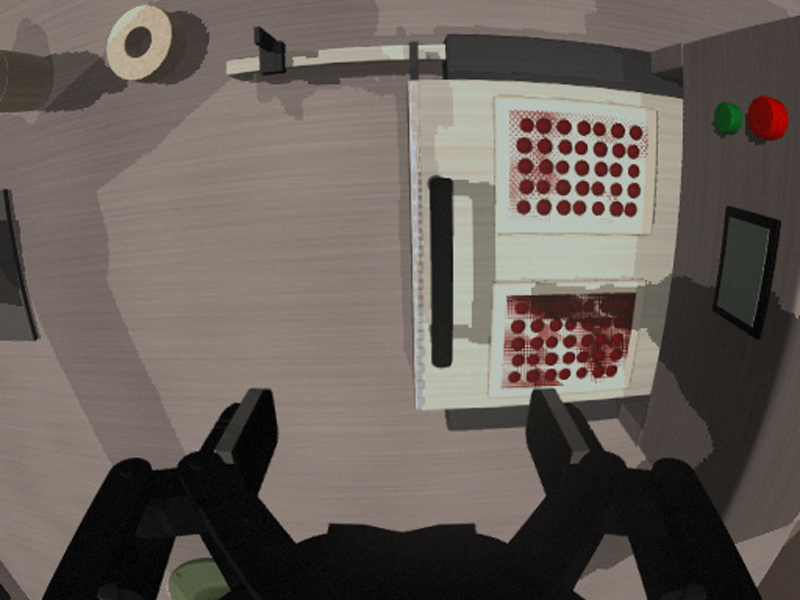

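The wrist view shows the handle bar from (441,178) to (441,366), the pointer tab at about (414,60), and the mark plate at about (262,38), with its clamp at (272,60).

```bash
python3 - <<'E'
from rig import r
from h import *
z=np.load("w8.npz");c={k:z[k] for k in z};c["K"][:]=c["K"]
s=.64
P={n:hit(c,np.array(p)*s,zz,fish)*1000 for n,p,zz in[("h1",(441.5,178),.112),("h2",(441,366),.112),("ptr",(414,62),.063),("mtopL",(253,30),.083),("mtopR",(260,28),.083),("clamp",(272,60),.055),("plate1",(410,90),.064),("plate2",(417,405),.064)]}
for k in P:print(k,P[k].round(1))
d=P["h1"]-P["h2"];print(np.degrees(np.arctan2(d[1],d[0])),np.linalg.norm(d),((P["h1"]+P["h2"])/2).round(1))
d=P["plate1"]-P["plate2"];print(np.degrees(np.arctan2(d[1],d[0])))
o=r.observe();h=(P["h1"]+P["h2"])/2e3;h[2]=.093;print(delta(o,h,-92.3),o["ee_pos"])
E
```

```text
h1 [ 615.3 -282.6  112. ]
h2 [ 489.8 -280.6  112. ]
ptr [ 695.9 -270.3   63. ]
mtopL [ 725.3 -162.2   83. ]
mtopR [ 726.  -167.3   83. ]
clamp [ 707.4 -167.5   55. ]
plate1 [ 675.4 -266.7   64. ]
plate2 [ 429.2 -264.2   64. ]
-0.9286745145485132 125.58259545590887 [ 552.6 -281.6  112. ]
-0.5802162317255121
(array([  2.2,  27.3, 158.8]), array([-0. , -0. ,  0.1])) [ 0.55137208 -0.25432485  0.25184188]
```

arm_command(
  translation=[
    [1,10,0],
    [2,22,10],
    [2,27.3,40],
    [2,27.3,75],
    [2,27.3,105],
    [2,27.3,130],
    [2,27.3,147],
    [2,27.3,155],
    [2,27.3,158],
    [2,27.3,158],
    [2,27.3,158],
  ],
  turn=[
    [0,0,-1],
    [0,0,-1.2],
    [0,0,-1.2],
    [0,0,-1.2],
    [0,0,-1.2],
    [0,0,-1.2],
    [0,0,-1.2],
    [0,0,-1.2],
    [0,0,-1.2],
    [0,0,-1.2],
    [0,0,-1.2],
  ],
)

```text
time: 24.1
ee_pos: [0.5526, -0.2826, 0.0948]
eef_rot: [0.0, 1.0, -0.009, 0.001]
ft_force: [0.4, 0.0, 0.4]
grip_width: 0.0854
finger_force: 0.0
```

arm_command(
  translation=[
    [0,0,0],
    [0,0,0],
    [0,0,0],
    [0,0,0],
    [0,0,0],
    [0,0,0],
    [0,0,0],
    [0,0,0],
    [0,0,0],
    [0,0,0],
  ],
  turn=[
    [0,0,0],
    [0,0,0],
    [0,0,0],
    [0,0,0],
    [0,0,0],
    [0,0,0],
    [0,0,0],
    [0,0,0],
    [0,0,0],
    [0,0,0],
  ],
  claw=1,
)

```text
time: 25.1
ee_pos: [0.5522, -0.2799, 0.094]
eef_rot: [-0.002, 1.0, -0.009, -0.0]
ft_force: [-3.4, 14.8, 14.5]
grip_width: 0.012
finger_force: 58.6
```

arm_command(
  translation=[
    [0,-4,0],
    [0,-10,0],
    [0,-18,0],
    [0,-26,0],
    [0,-34,0],
    [0,-42,0],
    [0,-50,0],
    [0,-58,0],
    [0,-66,0],
    [0,-74,0],
    [0,-81,0],
    [0,-85,0],
  ],
  turn=[
    [0,0,0],
    [0,0,0],
    [0,0,0],
    [0,0,0],
    [0,0,0],
    [0,0,0],
    [0,0,0],
    [0,0,0],
    [0,0,0],
    [0,0,0],
    [0,0,0],
    [0,0,0],
  ],
)

```text
time: 26.3
ee_pos: [0.5531, -0.1986, 0.0941]
eef_rot: [0.001, 1.0, -0.01, -0.0]
ft_force: [-3.9, -10.6, 1.7]
grip_width: 0.0119
finger_force: 59.2
```

arm_command(
  translation=[
    [0,0,0],
    [0,0,0],
    [0,0,0],
  ],
  turn=[
    [0,0,0],
    [0,0,0],
    [0,0,0],
  ],
)

```text
time: 26.6
ee_pos: [0.5531, -0.199, 0.094]
eef_rot: [0.001, 1.0, -0.01, -0.0]
ft_force: [-3.9, -7.7, 2.2]
grip_width: 0.0118
finger_force: 59.2
```

```bash
python3 - <<'E'
from rig import r
from h import *
o=r.observe();c=r.get_calibration("wrist");im=r.grab_frame("wrist");np.savez("w9.npz",R=c["R"],t=c["t"],K=c["K"])
t=r.grab_frame("top");s=r.grab_frame("scene")
for n,i in(("w9",im),("t9",t),("s9",s)):cv2.imwrite(f"pics/{n}.png",i[:,:,::-1])
ct=r.get_calibration("top");cs=r.get_calibration("scene")
pr=lambda c,X:(lambda v:(v[:2]/v[2]).astype(int))(c["K"]@(c["R"]@X+c["t"]))
X=np.array([.705,-.175,.06])
def crop(i,u,v,w,h,f):
    u=min(max(u-w//2,0),512-w);v=min(max(v-h//2,0),384-h);return (u,v),cv2.resize(i[v:v+h,u:u+w,::-1],None,fx=f,fy=f,interpolation=cv2.INTER_CUBIC)
v=c["R"]@X+c["t"];th=np.arctan2(np.hypot(v[0],v[1]),v[2]);k=297.3*th/np.hypot(v[0],v[1]);uw=int(256.7+k*v[0]),int(192.3+k*v[1])
a=crop(im,*uw,100,75,4);b=crop(t,*pr(ct,X),50,37,8);d=crop(s,*pr(cs,X),50,37,8)
print("origins",a[0],b[0],d[0])
out=np.zeros((600,800,3),np.uint8);out[:300,:400]=a[1];out[300:596,:400]=b[1];out[300:596,400:]=d[1]
cv2.imwrite("pics/m9.png",out);print(o["time"],o["ee_pos"],o["ft_force"],o["finger_force"])
E
```

```text
origins (157, 0) (np.int64(331), np.int64(150)) (np.int64(109), np.int64(164))
26.6 [ 0.55307253 -0.19902969  0.09403609] [-3.9124477  -7.72160331  2.15815089] 59.15181219577789
```

View pics/m9.png

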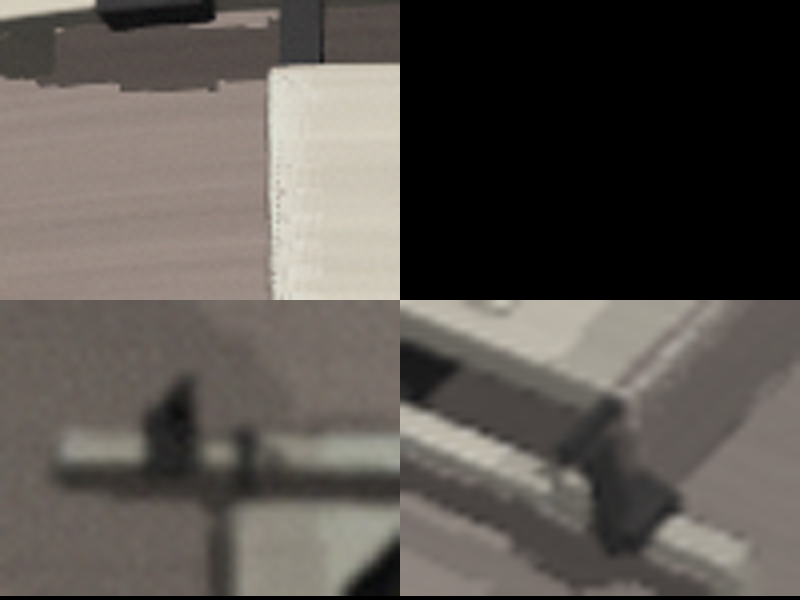

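The wrist crop shows the pointer tab at columns 280–322 and the clamp at 97–215. The top crop shows the mark at columns 148–195 and the pointer at 237–258, so the carriage still has to come out a little. I'll use the last view for enlarged crops of the plate's shape, with the axes overlaid.

```bash
python3 - <<'E'
from rig import r
from h import *
a=cv2.imread("pics/w8.png");b=cv2.imread("pics/scene0.png");t=cv2.imread("pics/top0.png");t9=cv2.imread("pics/t9.png")
z=np.load("w8.npz");cw={k:z[k] for k in z};ct=r.get_calibration("top");cs=r.get_calibration("scene")
def pj(c,X,f=False):
    v=c["R"]@np.array(X)+c["t"]
    if not f: p=c["K"]@v;return p[:2]/p[2]
    h=np.hypot(v[0],v[1]);th=np.arctan2(h,v[2]);return np.array([c["K"][0,2]+297.3186*th*v[0]/h,c["K"][1,2]+297.3186*th*v[1]/h])
out=np.zeros((600,800,3),np.uint8)
def put(im,c,o,w,h,s,at,f=False):
    q=cv2.resize(im[o[1]:o[1]+h,o[0]:o[0]+w],None,fx=s,fy=s,interpolation=cv2.INTER_NEAREST)
    for y,col in((-.160,(0,255,0)),(-.170,(0,255,255))):
        for x in(.708,):
            P=[tuple(((pj(c,(x,y,zz),f)-o+.5)*s).astype(int)) for zz in(.04,.083)]
            cv2.line(q,P[0],P[1],col,1)
    out[at[1]:at[1]+h*s,at[0]:at[0]+w*s]=q
put(a,cw,np.array([143,12]),40,43,10,(0,0),True)
put(b,cs,np.array([116,172]),40,30,10,(400,0))
put(t,ct,np.array([335,150]),40,17,10,(0,430))
put(t9,ct,np.array([335,150]),40,30,10,(400,300))
cv2.imwrite("pics/z.png",out)
E
```

```text
(no output)
```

View pics/z.png

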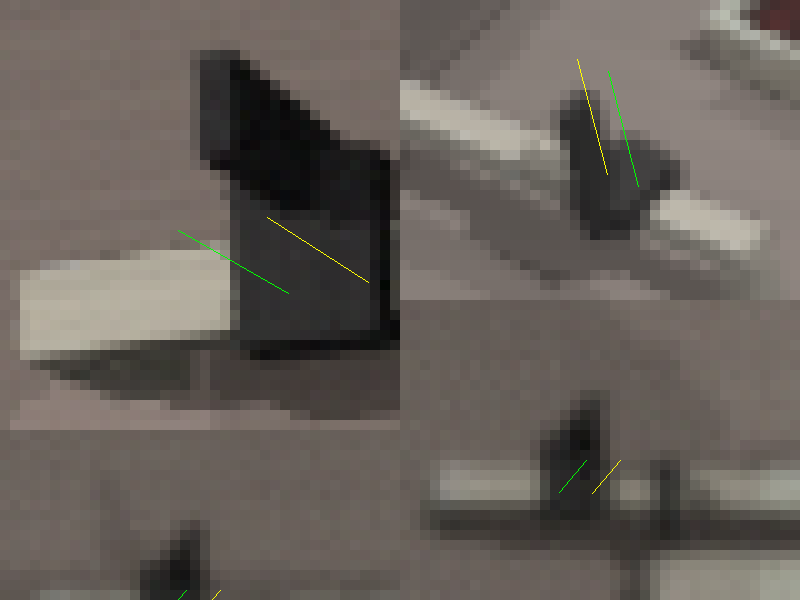

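The crops show the plate's top face as a light strip at columns 195–235, rows 55–160 (top-left panel). In the top camera the plate top is at about (590,420) and the pointer at about (667,485).

```bash
python3 - <<'E'
from rig import r
from h import *
z=np.load("w8.npz");cw={k:z[k] for k in z};z=np.load("w9.npz");c9={k:z[k] for k in z};ct=r.get_calibration("top")
u=np.array([np.sin(np.radians(1)),1]);  # pull dir
g=lambda n,P:print(n,(P*1000).round(1),"along",round(float(P[:2]@u)*1000,1))
g("w8 mark near",hit(cw,(164.2,28-.5),.083,fish));g("w8 mark far",hit(cw,(163.8,17.5),.083,fish))
g("w8 ptr",hit(cw,(413.5*.64-.3,62*.64),.063,fish));g("w8 front",hit(cw,(410*.64,90*.64),.064,fish))
g("w9 ptr",hit(c9,(157+301/4-.5,7),.063,fish));g("w9 ptrL",hit(c9,(157+280/4-.5,7),.063,fish));g("w9 ptrR",hit(c9,(157+322/4-.5,7),.063,fish));g("w9 front",hit(c9,(157+268/4-.5,17),.064,fish))
g("t9 ptr",hit(ct,(361.2,168.5),.063));
for q in((353.5,160),(353.5,163)):g("t9 mark",hit(ct,q,.083))
t=cv2.imread("pics/t9.png").sum(2)
print(t[157:174,346:368])
s=cv2.imread("pics/s9.png")
E
```

```text
w8 mark near [ 715.3 -164.6   83. ] along -152.1
w8 mark far [ 726.9 -164.4   83. ] along -151.7
w8 ptr [ 695.9 -269.6   63. ] along -257.4
w8 front [ 675.4 -266.7   64. ] along -254.9
w9 ptr [ 689.8 -189.2   63. ] along -177.2
w9 ptrL [ 690.  -186.2   63. ] along -174.2
w9 ptrR [ 689.6 -192.2   63. ] along -180.2
w9 front [ 683.5 -184.5   64. ] along -172.6
t9 ptr [ 703.8 -187.4   63. ] along -175.2
t9 mark [ 724.5 -161.4   83. ] along -148.7
t9 mark [ 715.5 -161.2   83. ] along -148.7
[[281 297 283 287 294 281 274 277 279 279 278 274 291 276 282 266 283 306
  307 319 319 330]
 [287 281 283 282 280 278 280 271 270 268 274 279 281 281 267 275 276 285
  300 317 313 332]
 [275 296 290 275 288 281 262 225 213 234 268 285 283 278 277 271 283 282
  288 302 311 336]
 [286 275 281 279 287 272 227 175 164 216 268 274 280 277 285 278 280 283
  285 281 308 311]
 [288 280 289 287 274 233 166 120 137 226 268 280 276 284 274 272 280 272
  284 283 288 304]
 [283 282 284 259 251 179 108  95 126 207 264 281 277 270 288 274 279 275
  273 282 283 294]
 [291 281 268 225 178 125  67  64 110 195 262 280 
[... 273 characters left out ...]
0 261 254 246 199 178 203 261
  297 303 299 296]
 [385 383 337 202 131 123 114  84 126 176 243 282 282 256 194 134 174 260
  331 358 378 376]
 [418 408 346 212 129 113 120 115 113 184 281 358 366 333 238 159 167 241
  294 323 374 402]
 [394 391 330 207 135 114 115 109 127 188 276 365 376 345 261 153 180 251
  258 259 321 383]
 [263 265 227 146 112 123 119 107 124 159 226 279 291 274 222 148 173 226
  210 226 252 310]
 [176 170 145 115 120 100 102  99 123 140 179 187 207 190 148 122 136 181
  174 170 200 209]
 [156 165 158 134 131 142 129 134 146 154 164 154 172 162 130 104 125 153
  159 157 158 165]
 [168 159 169 153 152 159 157 159 158 156 155 155 161 143 133 111 126 145
  169 150 162 161]]
```

arm_command(
  translation=[
    [0,-4,0],
    [0,-10,0],
    [0,-16,0],
    [0,-20,0],
    [0,-22,0],
    [0,-22,0],
    [0,-22,0],
    [0,-22,0],
  ],
  turn=[
    [0,0,0],
    [0,0,0],
    [0,0,0],
    [0,0,0],
    [0,0,0],
    [0,0,0],
    [0,0,0],
    [0,0,0],
  ],
)

```text
time: 27.55
ee_pos: [0.5533, -0.1773, 0.094]
eef_rot: [0.001, 1.0, -0.01, -0.0]
ft_force: [-5.6, -10.1, 2.9]
grip_width: 0.0123
finger_force: 59.4
```

```bash
python3 - <<'E'
from rig import r
from h import *
o=r.observe();print(o["time"],o["ee_pos"],o["ft_force"],o["grip_width"])
T=np.mean([r.grab_frame("top").astype(int).sum(2) for _ in range(4)],0)
cv2.imwrite("pics/t10.png",(T/3).astype(np.uint8))
s=r.grab_frame("scene");cv2.imwrite("pics/s10.png",s[:,:,::-1])
np.set_printoptions(linewidth=200)
print(T[157:175,346:366].astype(int))
w=cv2.imread("pics/w8.png").astype(int).sum(2)
print("w8 ptr rows28-46");print(w[27:50:2,257:274]);print("w8 mark");print(w[15:31:2,158:175])
E
```

```text
27.55 [ 0.55331829 -0.17734067  0.09404259] [ -5.5515525  -10.0937516    2.85892676] 0.012250542113499643
[[284 287 279 290 282 283 282 276 280 278 280 289 301 320 322 324 321 322 320 323]
 [286 283 286 283 287 276 279 268 261 269 274 284 296 318 323 330 328 328 326 328]
 [282 289 281 283 280 275 265 226 209 241 271 282 291 305 322 329 332 329 329 323]
 [287 284 279 278 280 266 235 163 157 212 267 278 284 291 316 324 324 329 327 330]
 [285 279 285 284 274 236 169 116 143 212 266 277 283 288 301 320 321 327 325 324]
 [281 281 279 265 236 181 114  90 135 208 265 282 282 280 304 315 318 321 322 322]
 [287 278 257 213 174 128  79  68 110 199 263 277 279 289 302 314 319 317 312 321]
 [284 279 240 165 128 111  70  69 100 182 258 281 278 285 290 292 289 293 294 293]
 [288 283 246 144 112 102  72  68 104 180 263 271 279 277 275 272 276 277 278 278]
 [332 327 276 165 118 113  94  92 112 174 243 262 259 255 252 258 257 271 304 314]
 [391 381 328 197 125 122 106 107 124 173 233 262 276 274 257 250 258 299 383 417]
 [418 412 352 210 131 112 109 108 131 178 238 286 329 332 293 283 296 346 432 460
[... 1247 characters left out ...]
43 196 142 144 151 143 163 223 238 232 233 234 224]
 [329 327 320 317 323 251 146 154 145 144 178 299 333 319 323 331 327]]
w8 mark
[[322 327 327 324 327 326 322 331 326 325 324 324 320 315 320 320 324]
 [329 327 327 317 273 211 183 164 159 287 326 321 320 315 321 320 316]
 [323 319 324 328 257 142 142 143  43  33 102 235 330 338 338 338 334]
 [336 335 334 336 274 139 125 136  71  50  46  39  70 133 293 319 321]
 [331 329 326 327 264 156 149 133  69  42  48  39  43  33  45  63 231]
 [334 341 335 341 262 143 138 151  70  46  37  37  41  28  38  52  45]
 [334 329 331 330 292 138 102  78  62  49  52  48  49  48  38  39  55]
 [325 325 340 331 335 338 289 211  63  45  40  40  36  47  49  40  48]]
```

arm_command(
  translation=[
    [0,-1.5,0],
    [0,-3.0,0],
    [0,-3.3,0],
    [0,-3.3,0],
    [0,-3.3,0],
    [0,-3.3,0],
    [0,-3.3,0],
    [0,-3.3,0],
  ],
  turn=[
    [0,0,0],
    [0,0,0],
    [0,0,0],
    [0,0,0],
    [0,0,0],
    [0,0,0],
    [0,0,0],
    [0,0,0],
  ],
)

```text
time: 28.6
ee_pos: [0.5533, -0.1741, 0.094]
eef_rot: [0.001, 1.0, -0.01, -0.0]
ft_force: [-5.7, -10.6, 3.1]
grip_width: 0.0115
finger_force: 59.4
```

```bash
python3 - <<'E'
from rig import r
from h import *
o=r.observe();print(o["time"],o["ee_pos"],o["ft_force"],o["grip_width"],o["finger_force"])
np.set_printoptions(linewidth=200)
s=r.grab_frame("scene");cv2.imwrite("pics/s11.png",s[:,:,::-1])
cs=r.get_calibration("scene")
def pj(X):
    p=cs["K"]@(cs["R"]@np.array(X)+cs["t"]);return (p[:2]/p[2]).round(1)
for y in(-.160,-.164,-.168,-.172):print(y,"ptr root/tip top",pj((.677,y,.063)),pj((.703,y,.063)),"plate top near/far",pj((.713,y,.083)),pj((.727,y,.083)))
g=s.astype(int).sum(2);print(g[174:192,120:144])
for q in rect(r.get_calibration("top"),r.grab_frame("top"),.078):print(*q)
E
```

```text
28.6 [ 0.55333916 -0.174128    0.09403612] [ -5.67432348 -10.63347579   3.11905837] 0.011514741171584306 59.35823321342468
-0.16 ptr root/tip top [144.9 176.6] [139.  182.9] plate top near/far [135.2 179.9] [131.9 183.4]
-0.164 ptr root/tip top [143.6 176.1] [137.7 182.4] plate top near/far [133.9 179.4] [130.6 182.9]
-0.168 ptr root/tip top [142.4 175.6] [136.4 181.9] plate top near/far [132.7 178.9] [129.3 182.4]
-0.172 ptr root/tip top [141.1 175.2] [135.2 181.4] plate top near/far [131.4 178.4] [128.  181.9]
[[211 220 234 258 285 294 298 298 302 311 339 362 402 486 522 490 486 482 474 476 474 475 474 471]
 [210 210 212 218 213 211 259 285 296 301 303 305 314 346 377 434 485 490 476 474 474 477 477 477]
 [215 215 213 211 206 209 221 234 257 288 297 297 302 306 311 337 356 384 447 483 474 475 474 457]
 [214 211 215 210 209 213 210 212 221 213 216 261 288 299 299 302 306 320 336 369 430 485 470 414]
 [212 214 214 211 215 212 212 210 211 209 210 221 234 261 283 299 299 305 304 312 334 346 310 292]
 [217 210 212 213 214 210 211 209 211 210 211 211 215 222 217 216 259 285 302 306 295 2
[... 581 characters left out ...]
146 133 164 214 220 217]
 [311 352 393 446 521 551 547 546 486 414 465 389 228 126 132 132 133 124 133 154 173 200 215 208]
 [278 301 310 331 359 413 511 500 337 312 340 353 303 120 132 131 132 117 135 165 172 178 190 212]
 [224 279 332 318 304 317 347 336 309 308 294 301 258 120 126 132 131 145 166 173 173 177 174 157]
 [211 225 242 281 334 318 319 325 285 292 304 312 275 164 127 131 133 150 171 172 178 174 142 148]
 [209 208 211 224 241 236 285 340 307 289 284 285 246 150 129 133 135 151 169 179 175 139 137 154]
 [209 209 212 209 212 213 226 243 284 333 300 270 243 156 123 134 145 167 172 167 153 169 325 456]]
[207.1 209.2] [576.7 264.2] -7.4 81 42
[402.8 244.4] [ 485.1 -288. ] -89.6 87 71
```

```bash
python3 -c "
from rig import r
print(r.close_job())"
```

```text
the job is handed in; nothing more can be done
None
```

The job is handed in at about 29 s: both packs are stacked squarely on pack C. The carriage is held out with its pointer level with the mark to within about 1 mm, by my camera estimates.

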